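# Show which specimen goes on the empty stage

### The job

Show a colleague which specimen to mount next: first switch on the empty stage's light with its key on the console, pressed fully in and let go (left key for the left stage, right key for the right, as seen from the robot). Then point down at the one specimen in the tray that is of the same kind as the one on the loaded stage, fingertips held two to three centimetres above it for two seconds, and last point the same way at the middle of the empty stage and finish there, still pointing. Come down over no other specimen in the tray, leave the other stage's key alone, and neither touch the specimens and stages nor shift anything loose.

Things in the scene. Friction and masses are not known exactly. Their poses are not given: they have to be found in the camera images.
- key_left (a joint): push key for the left stage's light: 0 out, 0.006 m fully in; springs back; fully in takes about 5 N
- key_left_top (a point): centre of the top of the left key. The two keys are the pair of large round white buttons (26 mm across in 42 mm black collars, 68 mm apart) near the low front edge of the white sloping control console. Left is the robot's left, +y, seen from the robot. The panel slopes 15 deg, low side towards the robot; a key stands 10 mm out of its collar and moves square to the panel, about 6 mm straight down. The small keys, knobs and rocker higher up the panel are other controls
- key_right (a joint): push key for the right stage's light, same values
- key_right_top (a point): centre of the top of the right key (robot's right, -y)
- stage_empty_top (a point): centre of the white disc of the stage with nothing on it. Each of the two stages is a 90 mm disc, top 90 mm above the bench, on a black column; one stands left (+y) and one right (-y) of the robot's x axis, and which one is empty changes. Its axes are not needed
- stage_loaded_top (a point): centre of the white disc, 90 mm above the bench, of the other stage, which already carries a specimen
- tray_bolt: in the tray: steel hex bolt standing on its head, shank up: head 36 mm across flats and 15 mm high, shank 24 mm across; 50 mm high, origin at the centre of its underside, z up
- tray_padlock: in the tray: brass padlock lying flat on its back: body 34 x 44 x 20 mm (x, y, z), its middle at x = -8 mm, and a U-shaped steel shackle 28 mm wide reaching on to x = +36 mm; 20 mm high, origin at the centre of its underside, z up
- tray_cylinder: in the tray: brass profile lock cylinder of keyhole-shaped section lying lengthwise: a 17 mm round barrel along x on top of a 10 mm wide web, 70 mm long, dark cam in the middle; 33 mm high, origin at the centre of its underside, z up
- tray_bush: in the tray: plain steel bush (ring) standing on end, 44 mm across, 28 mm bore, 40 mm high, origin at the centre of its underside. The grey tray is 110 x 380 mm, floor 6 mm and rim 18 mm above the bench; its four specimens stand in a row about 85 mm apart, in any order
- ref_bolt: counterpart of tray_bolt, same shape and size (50 mm high, origin under its centre). It stands either on the loaded stage (underside 90 mm up, within 15 mm of the disc's centre) or on the low grey drawer cabinet, also 90 mm high, at the right
- ref_padlock: counterpart of tray_padlock, same shape and size (20 mm high, origin under its centre). It stands either on the loaded stage (underside 90 mm up, within 15 mm of the disc's centre) or on the low grey drawer cabinet, also 90 mm high, at the right
- ref_cylinder: counterpart of tray_cylinder, same shape and size (33 mm high, origin under its centre). It stands either on the loaded stage (underside 90 mm up, within 15 mm of the disc's centre) or on the low grey drawer cabinet, also 90 mm high, at the right
- holder: bystander: ball-joint specimen holder, 76 mm round steel foot, 80 mm high, origin under its centre
- loupe: bystander: black loupe, 38 mm across, 36 mm high
- objective: bystander: metal microscope objective, 34 mm across, 48 mm high
- tweezers: bystander: steel tweezers lying flat, 117 mm long
- cleaner: bystander: white bottle, 52 mm across, 130 mm high
- wax_jar: bystander: small white jar with metal lid, 40 mm across, 34 mm high, between tray and stages
Things that resemble listed ones, but are neither listed nor needed, are in the scene too. What is shaped like the tray_padlock but green or white is not meant.

How it is judged:
By the outcome, as a careful person would: the job done as asked, in the order asked, and still so for the second after the job is handed in, with the robot touching nothing.
It also fails if it takes over 43 s, if anything falls off the work surface, if the arm or the gripper's body presses on something with over 40 N, if the wrist force passes 120 N, or if a joint passes its speed limit or range.

### The arm

A 6-joint arm with a two-finger parallel gripper is mounted at the origin on the work surface. World frame = base frame: x ahead of the robot, y to its left, z up, the work surface at z = 0. Lengths are in mm, angles in rad, forces in N, time in s.
With the tool pointing down it reaches from about 300 to 775 mm from the base axis. Payload 14.6 kg.
Tool frame: the origin (TCP) lies at the very end of the fingers, on their centre line; the grasp point (between the pads) lies 19 mm behind it; z points along the fingers, y is the direction in which the jaws open and shut (so a half turn about z gives the same grasp; the last joint's range is limited). The gripper opens to 85 mm and grips with 20 to 120 N. Pads are 22 mm wide; open, the fingers measure 114 mm over their backs; the gripper's body (76 mm by 85 mm) begins 54 mm behind the grasp point. The pads swing forward as they close: fully open they stand 13 mm farther back than shut.
Start: joints at [-1.41, 0.3, 1.521, -0, 1.321, -0.067], TCP at [124.203, -535.783, 231.281] pointing down, gripper open.
Joint ranges: [-3.03, 3.03], [-0.79, 2.21], [0.23, 2.52], [-1.04, 4.18], [0, 3.07], [-2.55, 2.55]. Speed limits (rad/s): [2.22, 2.22, 2.57, 3.14, 3.14, 3.14].

### API

Orientations are given as [roll, pitch, yaw] about the fixed x, y, z axes, in that order (R = Rz(yaw) Ry(pitch) Rx(roll)).
In Python, from station import arm gives the robot as it stands.
- The arm moves only by the tool servo_tool, never from a script. Its argument "deltas" is text: rows parted by semicolons, each of 7 numbers parted by spaces: the closure in counts, from 0 (fully open) to 255 (shut), then the shift along the tool's x, y, z in units of 25 mm (1.0 is 25 mm), then the turn, a rotation vector about the tool's x, y, z in units of 6 degrees (1.0 is 6 degrees). In form: claw tx ty tz ax ay az; .... A call has 1 to 12 rows; each row is the pose to reach, as a shift and turn from the pose commanded when the call began, along the tool's axes at that moment; what a row does not reach only later rows make up. A row lasts 1/10 s, in which the tool goes at most 50 mm and 8.59 degrees, less where a joint would pass 70% of its speed; a pose out of reach is approached as far as the arm can. A call with a gripper value outside its range is refused whole. The fingers move at their own pace and stop on an object; the grip force is fixed at half the most. Time passes only in rows, so rows that repeat a pose let the fingers close. It gives the time, the measured TCP pose, the force and the opening at its end, in the units of the state.
- arm.read_state(): the state, without advancing time (a new reading comes with each control period).
- arm.capture(name): name is "scene" or "side" or "wrist"; returns the picture (480x640x3 uint8, blue, green, red); there is no depth.
- arm.camera_model(name): a dict with "camera_matrix" (3x3 intrinsics, pixels), "R" (3x3) and "t" (3): a world point X has camera coordinates R X + t; the wrist camera has in their place "tool_from_camera" (4x4, takes a point from camera to tool coordinates, whose origin is the TCP and whose axes are the flange's). Camera axes: x right, y down, z forward; pixel columns grow to the right and rows downward; lengths in mm; the calibration is good to about 2 mm. A picture is of the moment at which its call begins: read the wrist's pose just before it. camera_model takes no time and is no camera call.
- arm.sign_off(): hands the job in, once; it reports no verdict.
Trained networks look in the newest picture that a camera, given by its name, has taken for a name from the list of things; names that differ only in an ending like _2 or _b are one class to them, and where a whole thing is asked for, a point or a joint stands for the part that bears it (a point fixed in the world has none). Each returns a list of dicts, best first, with "conf" (0 to 1); they miss things now and then, are a little off and sometimes report something else, mostly with a low value. They report only what shows in the picture. A call takes as long as a camera call. They do not tell look-alikes from the thing itself.
- arm.boxes_of(camera, target): "extent" ([left, top, width, height] in pixels, round what is visible of it).
The state is a dict: "t": time; "q": joint angles; "qvel": joint speeds; "tau": joint torques, N m; "tool_pos": TCP position; "ee_rot": TCP orientation; "wrist_force": force on the tool from outside, world axes, zero at the start; "moment": the same for the moment, N m; "grip_width": finger opening in mm.
Only numpy, scipy, OpenCV 4.12 (cv2) and the standard library are available. Lean on these libraries where they do the work, as an engineer would, in place of code of your own. Each camera call takes 0.05 s, during which the arm holds its last target. There are 200 camera calls.

## Working session

There is one attempt and no reset: what is moved stays moved. The work goes in short steps, Python scripts to look and compute and a tool call to move; the robot and the scene stay as the last step left them, time stands still between calls to the robot, and variables do not carry over. Pictures are saved under pics/ and viewed, on a budget of 10 in all, crops included, one or two more only if the job needs it, and the job is handed in when it is done.

Besides the shell and the picture viewer there is one more tool, called after "Emit:" in YAML: its name, and indented under it one key for each argument. servo_tool: Moves the arm, as the interface text tells. Its arguments: {"type":"object","properties":{"deltas":{"type":"string"}},"required":["deltas"]}

```bash
mkdir -p pics
cat > h.py <<'E'
import numpy as np,cv2
from station import arm
def ray(cam,u,v,z):
    m=arm.camera_model(cam);K=np.array(m["camera_matrix"])
    R=np.array(m["R"]);t=np.array(m["t"]).ravel()
    d=R.T@np.linalg.solve(K,[u,v,1]);c=-R.T@t
    return c+d*(z-c[2])/d[2]
def proj(cam,X):
    m=arm.camera_model(cam);p=np.array(m["camera_matrix"])@(np.array(m["R"])@np.array(X,float)+np.array(m["t"]).ravel())
    return p[:2]/p[2]
E
python3 - <<'E'
from h import *
s=arm.read_state();print(s["t"],s["tool_pos"],s["ee_rot"])
for c in("scene","side"):
    cv2.imwrite(f"pics/{c}0.png",arm.capture(c))
    m=arm.camera_model(c);print(c,(-np.array(m["R"]).T@np.array(m["t"]).ravel()).round())
for c in("scene","side"):
    for n in"key_left_top stage_empty_top tray_bolt tray_padlock tray_cylinder tray_bush".split():
        print(c,n,[(round(b["conf"],2),np.round(b["extent"]).tolist()) for b in arm.boxes_of(c,n)[:4]])
print(arm.read_state()["t"])
E
```

```text
0.0 [ 124.1690459 -535.5606817  230.7177522] [-3.14044371e+00 -7.11871266e-05  2.27776167e-01]
scene [1495. -483.  900.]
side [ 248. -911.  818.]
scene key_left_top []
scene stage_empty_top [(0.96, [275.0, 260.0, 44.0, 58.0])]
scene tray_bolt [(0.78, [285.0, 233.0, 16.0, 26.0]), (0.4, [389.0, 185.0, 7.0, 5.0]), (0.29, [316.0, 264.0, 21.0, 24.0])]
scene tray_padlock [(0.89, [172.0, 261.0, 23.0, 25.0]), (0.76, [141.0, 238.0, 27.0, 18.0]), (0.74, [198.0, 217.0, 22.0, 22.0])]
scene tray_cylinder [(0.81, [249.0, 243.0, 16.0, 29.0])]
scene tray_bush [(0.7, [208.0, 250.0, 22.0, 21.0])]
side key_left_top [(0.37, [242.0, 192.0, 6.0, 5.0]), (0.31, [376.0, 221.0, 12.0, 12.0]), (0.25, [359.0, 195.0, 11.0, 17.0])]
side stage_empty_top [(0.7, [340.0, 231.0, 34.0, 46.0])]
side tray_bolt [(0.8, [291.0, 247.0, 14.0, 21.0])]
side tray_padlock [(0.77, [253.0, 345.0, 22.0, 27.0]), (0.76, [237.0, 307.0, 22.0, 20.0]), (0.67, [306.0, 322.0, 28.0, 20.0])]
side tray_cylinder [(0.56, [287.0, 275.0, 33.0, 16.0])]
side tray_bush [(0.73, [297.0, 288.0, 19.0, 29.0])]
0.7
```

Run:
```python
import cv2
for c,(x,y,w,h) in {"scene":(110,120,320,240),"side":(180,150,320,240)}.items():
    i=cv2.imread(f"pics/{c}0.png")[y:y+h,x:x+w];cv2.imwrite(f"pics/{c}0c.png",cv2.resize(i,(800,600),interpolation=cv2.INTER_CUBIC))
```

```text
(no output)
```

View pics/scene0c.png

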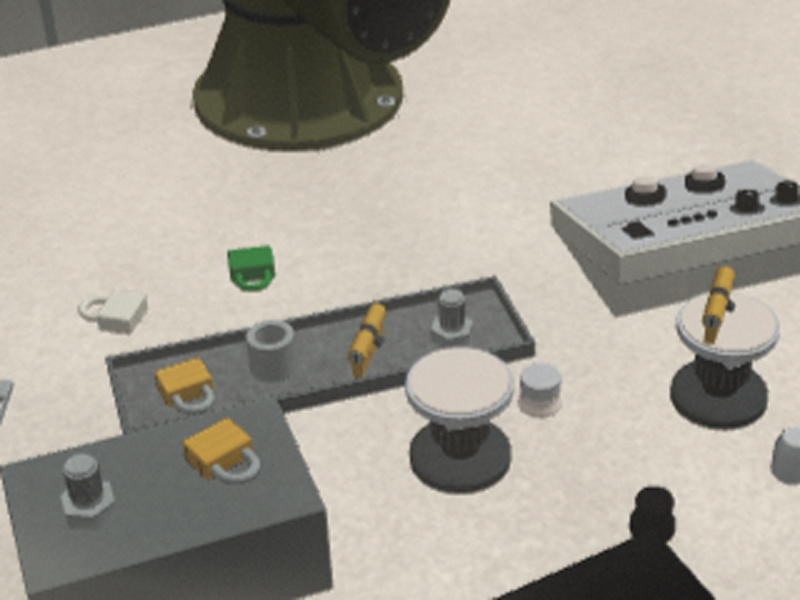

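View pics/side0c.png

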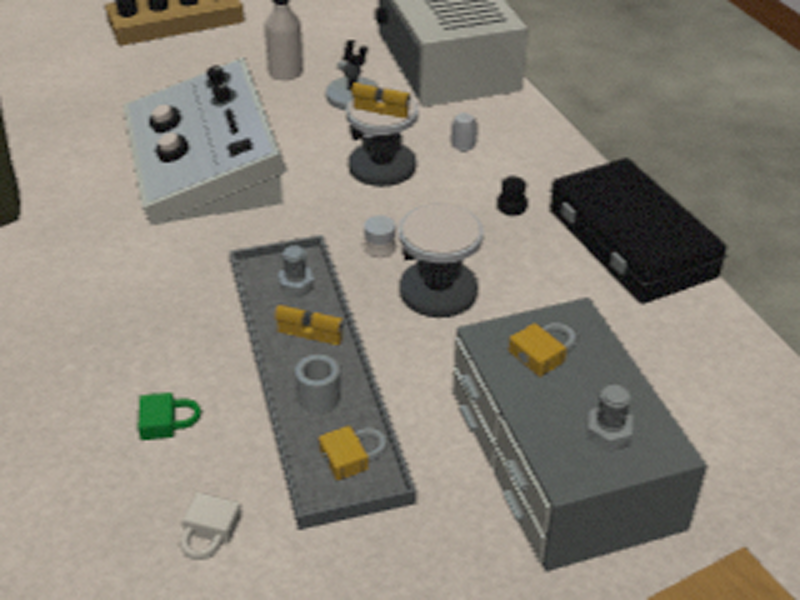

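The scene crop shows a brass cylinder on the left (+y) stage at (719,302). The right stage is empty, at (459,382) in scene and (441,231) in side. There are three cylinder-like candidates. Two are the one on the stage and the tray one at (367,340) scene / (309,325) side; the cabinet carries only a bolt and a padlock. The target is therefore the tray cylinder between bush and bolt. The right key is the one at (646,186) scene / (172,145) side.

```bash
cat >> h.py <<'E'
def tri(*obs):
    A=[];b=[]
    for cam,u,v in obs:
        m=arm.camera_model(cam);P=np.array(m["camera_matrix"])@np.c_[np.array(m["R"]),np.array(m["t"]).ravel()]
        for r,w in((0,u),(1,v)):
            q=w*P[2]-P[r];A.append(q[:3]);b.append(-q[3])
    return np.linalg.lstsq(np.array(A),np.array(b),rcond=None)[0].round(1)
E
python3 - <<'E'
from h import *
S=lambda x,y:("scene",110+x/2.5,120+y/2.5)
D=lambda x,y:("side",180+x/2.5,150+y/2.5)
for n,a,b in [("keyR",S(646,184),D(171,142)),("keyL",S(705,173),D(164,114)),("stageE",S(459,380),D(441,231)),("stageL",S(728,325),D(382,112)),("cyl",S(367,338),D(309,323)),
 ("bush",S(270,335),D(318,370)),("bolt",S(452,296),D(294,254)),("jar",S(541,372),D(380,226))]:
    X=tri(a,b);print(n,X,"reproj",(proj("scene",X)-a[1:]).round(1),(proj("side",X)-b[1:]).round(1))
m=arm.camera_model("wrist");print(np.round(m["tool_from_camera"],3),m["camera_matrix"])
E
```

```text
keyR [422.9 224.9  58.8] reproj [-0.2  0.3] [-0.3 -0.6]
keyL [429.8 292.1  57.5] reproj [-0.1  0.3] [-0.2 -0.4]
stageE [644.6 -90.6  86.4] reproj [-0.3  0.5] [-0.4 -0.7]
stageL [676.4 155.1  82.1] reproj [-0.2  0.4] [-0.2 -0.5]
cyl [ 487.1 -110.6   23.4] reproj [-0.1  0.1] [-0.1 -0.2]
bush [ 467.8 -196.3   43.2] reproj [-0.1  0.1] [-0.1 -0.2]
bolt [498.5 -29.1  52.2] reproj [-0.2  0.4] [-0.3 -0.6]
jar [612.1   4.5  33.7] reproj [-0.4  0.7] [-0.6 -1. ]
[[ 1.00000e-03 -9.64000e-01 -2.67000e-01  6.80710e+01]
 [ 1.00000e+00  1.00000e-03 -0.00000e+00  3.31000e-01]
 [ 1.00000e-03 -2.67000e-01  9.64000e-01 -1.43415e+02]
 [ 0.00000e+00  0.00000e+00  0.00000e+00  1.00000e+00]] [[432.08442932   0.         314.27818377]
 [  0.         432.08442932 240.18521712]
 [  0.           0.           1.        ]]
```

Emit:
servo_tool:
  deltas: "255 0.7 -0.5 0 0 0 0.2; 255 2.1 -1.6 0 0 0 0.5; 255 3.5 -2.7 0 0 0 0.8; 255 5 -3.8 0 0 0 1.2; 255 6.4 -4.9 0 0 0 1.6; 255 7.8 -6 0 0 0 2; 255 9.2 -7.1 0 0 0 2.4; 255 10.6 -8.2 0 0 0 2.7; 255 12 -9.2 0 0 0 3; 255 13.2 -10.1 0 0 0 3.2; 255 13.8 -10.6 0 0 0 3.2; 255 13.8 -10.6 0 0 0 3.2"

```text
t: 1.9
tool_pos: [401.5, -198.1, 231.3]
ee_rot: [-3.141, -0.0, -0.104]
wrist_force: [-0.3, -0.9, 0.1]
grip_width: -0.4
```

Emit:
servo_tool:
  deltas: "255 -0.1 -0.8 0 0 0 0; 255 -0.3 -2.4 0.2 0 0.2 0; 255 -0.5 -4.2 0.6 0 0.6 0; 255 -0.7 -6 1 0 0.9 0; 255 -0.9 -7.8 1.4 0 1.2 0; 255 -1.1 -9.6 1.7 0 1.5 0; 255 -1.3 -11.4 2 0 1.8 0; 255 -1.5 -13.2 2.4 0 2.1 0; 255 -1.7 -14.9 2.7 0 2.4 0; 255 -1.8 -16.2 2.9 0 2.5 0; 255 -1.9 -16.9 3 0 2.5 0; 255 -1.9 -16.9 3 0 2.5 0"

```text
t: 3.1
tool_pos: [398.4, 226.3, 155.9]
ee_rot: [3.141, -0.261, -0.105]
wrist_force: [0.1, -0.5, 0.6]
grip_width: 0.1
```

```bash
cat >> h.py <<'E'
from scipy.spatial.transform import Rotation as Ro
def wcam(s):
    T=np.eye(4);T[:3,:3]=Ro.from_euler("xyz",s["ee_rot"]).as_matrix();T[:3,3]=s["tool_pos"]
    return T@np.array(arm.camera_model("wrist")["tool_from_camera"])
def wproj(s,X):
    c=np.linalg.inv(wcam(s))@np.r_[X,1];p=np.array(arm.camera_model("wrist")["camera_matrix"])@c[:3];return p[:2]/p[2]
def wray(s,u,v,z):
    W=wcam(s);d=W[:3,:3]@np.linalg.solve(np.array(arm.camera_model("wrist")["camera_matrix"]),[u,v,1]);c=W[:3,3]
    return c+d*(z-c[2])/d[2]
E
python3 - <<'E'
from h import *
s=arm.read_state();print(s["t"],s["tool_pos"],s["ee_rot"])
i=arm.capture("wrist");cv2.imwrite("pics/w1.png",i)
print(arm.boxes_of("wrist","key_right_top")[:5])
print(wproj(s,[422.9,224.9,58.8]),wproj(s,[429.8,292.1,57.5]),wproj(s,s["tool_pos"]))
E
```

```text
3.1 [398.37818074 226.32231761 155.90264447] [ 3.14095882 -0.26129542 -0.10515104]
[{'extent': [294.2, 224.0, 44.2, 48.3], 'conf': 0.73}]
[312.18458637 243.99027414] [197.48758485 244.217428  ] [314.06613612 316.5747242 ]
```

View pics/w1.png

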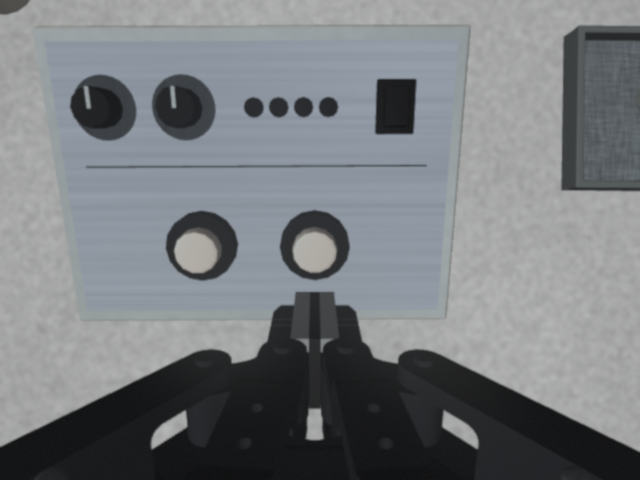

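The right key's cap is at (315,248), with the closed fingertips in line just below it. The left key is at (197,252) and will not be touched.

Emit:
servo_tool:
  deltas: "255 -0.1 0 0.4 0 0 0; 255 -0.1 0 1.2 0 0 0; 255 -0.1 0 2 0 0 0; 255 -0.1 0 2.8 0 0 0; 255 -0.1 0 3.3 0 0 0; 255 -0.1 0 3.5 0 0 0; 255 -0.1 0 3.5 0 0 0"

```text
t: 3.9
tool_pos: [418.6, 222.8, 70.8]
ee_rot: [3.141, -0.261, -0.108]
wrist_force: [0.6, 0.2, -0.1]
grip_width: 0.1
```

Emit:
servo_tool:
  deltas: "255 0 0 0.1 0 0 0; 255 0 0 0.2 0 0 0; 255 0 0 0.3 0 0 0; 255 0 0 0.4 0 0 0; 255 0 0 0.4 0 0 0"

```text
t: 4.4
tool_pos: [421.5, 223.2, 61.6]
ee_rot: [-3.141, -0.262, -0.107]
wrist_force: [-0.0, 0.1, 3.0]
grip_width: 0.3
```

Emit:
servo_tool:
  deltas: "255 0 0 0.1 0 0 0; 255 0 0 0.1 0 0 0; 255 0 0 0.1 0 0 0"

```text
t: 4.7
tool_pos: [422.0, 223.2, 59.8]
ee_rot: [-3.141, -0.263, -0.107]
wrist_force: [-7.5, -1.6, 17.4]
grip_width: -0.2
```

Emit:
servo_tool:
  deltas: "255 0 0 0.1 0 0 0; 255 0 0 0.1 0 0 0; 255 0 0 0.1 0 0 0"

```text
t: 5.0
tool_pos: [422.5, 223.3, 59.1]
ee_rot: [-3.141, -0.263, -0.108]
wrist_force: [-29.1, -6.5, 55.0]
grip_width: -0.1
```

Emit:
servo_tool:
  deltas: "255 0 0 -0.3 0 0 0; 255 0 0 -0.8 0 0 0; 255 0 0 -1.4 0 0 0; 255 0 0 -2.2 0 0 0; 255 0 0 -3 0 0 0; 255 0 0 -3.6 0 0 0; 255 0 0 -4 0 0 0; 255 0 0 -4 0 0 0"

```text
t: 5.8
tool_pos: [396.8, 225.9, 154.2]
ee_rot: [-3.14, -0.263, -0.107]
wrist_force: [0.1, 0.0, -0.8]
grip_width: -0.2
```

Run:
```python
from h import *
s=arm.read_state();print(s["t"],s["tool_pos"],s["ee_rot"],s["wrist_force"])
a=arm.capture("scene")[120:360,200:440];w=arm.capture("wrist");cv2.imwrite("pics/w2raw.png",w)
cv2.imwrite("pics/c2.png",np.hstack([cv2.resize(a,(400,400)),cv2.resize(w,(400,300))[:].copy() if 0 else cv2.copyMakeBorder(cv2.resize(w,(400,300)),0,100,0,0,0)]))
```

```text
5.8 [396.81527271 225.87532482 154.24579527] [-3.14049626 -0.26314155 -0.10736494] [ 0.12065113  0.00528548 -0.84597467]
```

View pics/c2.png

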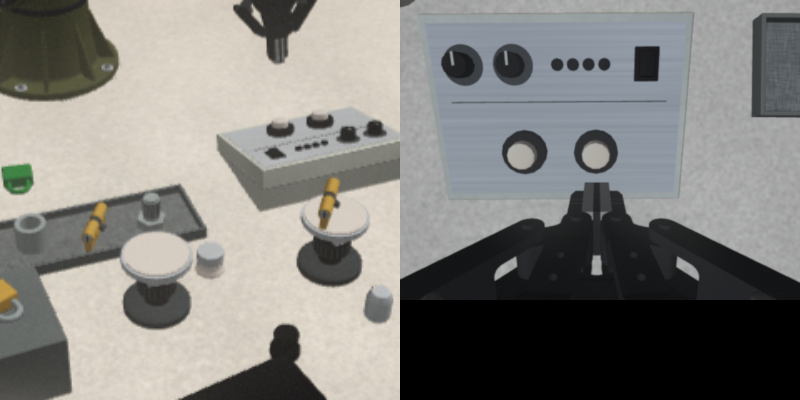

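Emit:
servo_tool:
  deltas: "255 0.2 0.4 -0.2 0 -0.2 0; 255 0.5 1.5 -0.4 0 -0.5 0; 255 1.1 3 -0.5 0 -0.9 0; 255 1.7 4.6 -0.6 0 -1.2 0; 255 2.3 6.2 -0.7 0 -1.5 0; 255 2.9 7.8 -0.7 0 -1.8 0; 255 3.5 9.4 -0.7 0 -2.1 0; 255 4 11 -0.7 0 -2.4 0; 255 4.4 12.1 -0.7 0 -2.5 0; 255 4.6 12.6 -0.7 0 -2.5 0; 255 4.6 12.6 -0.7 0 -2.5 0"

```text
t: 7.0
tool_pos: [468.9, -99.9, 199.0]
ee_rot: [-3.141, 0.001, -0.109]
wrist_force: [0.5, 0.6, 0.6]
grip_width: -0.1
```

Run:
```python
from h import *
s=arm.read_state();print(s["t"],s["tool_pos"],s["ee_rot"])
i=arm.capture("wrist");cv2.imwrite("pics/w3.png",i)
for b in arm.boxes_of("wrist","tray_cylinder")[:3]:
    x,y,w,h=b["extent"];print(b,wray(s,x+w/2,y+h/2,30).round(1))
for b in arm.boxes_of("wrist","stage_empty_top")[:3]:
    x,y,w,h=b["extent"];print(b,wray(s,x+w/2,y+h/2,90).round(1))
```

```text
7.0 [468.91110171 -99.93754962 198.9884906 ] [-3.14141156e+00  1.18778875e-03 -1.09277509e-01]
{'extent': [291.3, 147.4, 71.7, 89.0], 'conf': 0.69} [ 485.7 -111.2   30. ]
{'extent': [221.9, 3.3, 105.5, 28.8], 'conf': 0.68} [591.  -92.1  90. ]
```

View pics/w3.png

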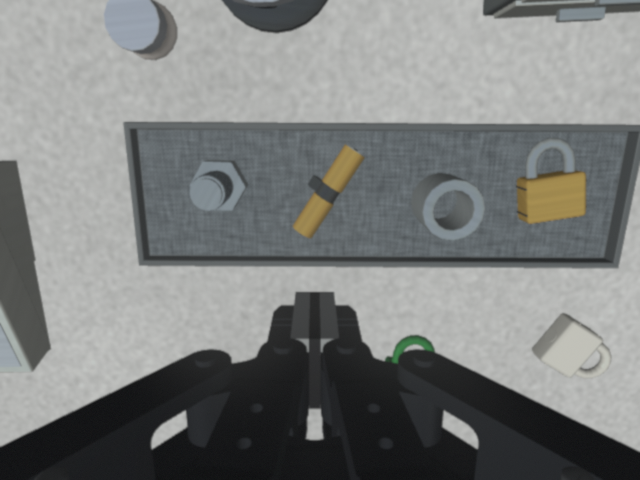

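The tray cylinder, with its dark cam, is at (328,191), between the bolt (215,188) and the bush (452,210). Both estimates agree: about (486,-111), top at z ≈ 39.

Emit:
servo_tool:
  deltas: "255 0.7 0.4 0 0 0 0; 255 0.7 0.4 0.4 0 0 0; 255 0.7 0.4 1.2 0 0 0; 255 0.7 0.4 2.2 0 0 0; 255 0.7 0.4 3.2 0 0 0; 255 0.7 0.4 4.2 0 0 0; 255 0.7 0.4 4.9 0 0 0; 255 0.7 0.4 5.3 0 0 0; 255 0.7 0.4 5.4 0 0 0; 255 0.7 0.4 5.4 0 0 0"

```text
t: 8.15
tool_pos: [485.2, -110.4, 65.1]
ee_rot: [3.142, -0.0, -0.107]
wrist_force: [-0.2, -0.5, 0.9]
grip_width: 0.1
```

Run:
```python
from h import *
s=arm.read_state();print(s["t"],s["tool_pos"])
a=arm.capture("scene");b=arm.capture("side")
o=cv2.imread("pics/scene0.png").astype(float);
for n,p in(("stageR",(290,270)),("stageL",(402,253))):
    x,y=p;print(n,o[y-4:y+5,x-4:x+5].mean((0,1)).round(1),a[y-4:y+5,x-4:x+5].mean((0,1)).round(1))
for n,i in(("scene",a),("side",b)):
    print(n,proj(n,s["tool_pos"]).round(1))
cv2.imwrite("pics/c4.png",np.hstack([cv2.resize(a[190:290,200:300],(400,400),interpolation=2),cv2.resize(b[210:310,255:355],(400,400),interpolation=2)]))
```

```text
8.15 [ 485.23065205 -110.39999643   65.10233575]
stageR [191.6 202.3 210.9] [196.5 207.1 215.9]
stageL [190.5 201.6 210.6] [195.8 207.  215.8]
scene [255.6 240.6]
side [302.1 267.3]
```

View pics/c4.png

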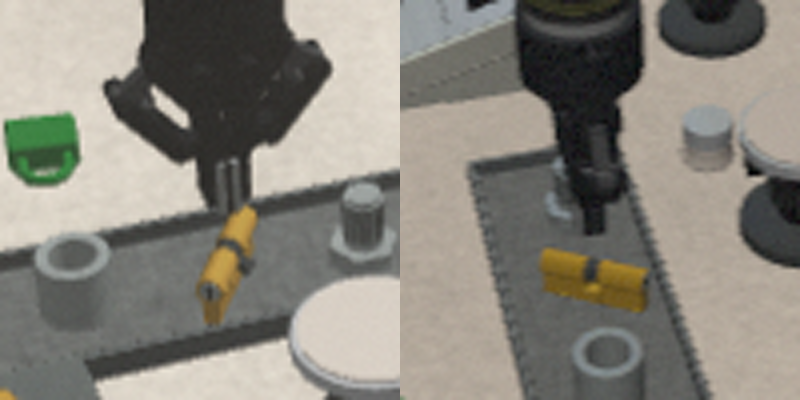

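The fingertips are over the middle of the tray cylinder in both views (tip at (232,205) left, (592,232) right), with a gap of about 26 mm. I'll hold here.

Emit:
servo_tool:
  deltas: "255 0 0 0 0 0 0; 255 0 0 0 0 0 0; 255 0 0 0 0 0 0; 255 0 0 0 0 0 0; 255 0 0 0 0 0 0; 255 0 0 0 0 0 0; 255 0 0 0 0 0 0; 255 0 0 0 0 0 0; 255 0 0 0 0 0 0; 255 0 0 0 0 0 0; 255 0 0 0 0 0 0; 255 0 0 0 0 0 0"

```text
t: 9.45
tool_pos: [485.2, -110.8, 64.9]
ee_rot: [-3.142, 0.0, -0.107]
wrist_force: [-0.2, -0.1, -0.3]
grip_width: 0.6
```

Emit:
servo_tool:
  deltas: "255 0 0 0 0 0 0; 255 0 0 0 0 0 0; 255 0 0 0 0 0 0; 255 0 0 0 0 0 0; 255 0 0 0 0 0 0; 255 0 0 0 0 0 0; 255 0 0 0 0 0 0; 255 0 0 0 0 0 0; 255 0 0 0 0 0 0; 255 0 0 0 0 0 0; 255 0 0 0 0 0 0; 255 0 0 0 0 0 0"

```text
t: 10.65
tool_pos: [485.2, -110.8, 64.9]
ee_rot: [3.142, 0.0, -0.107]
wrist_force: [0.4, 0.4, 0.1]
grip_width: 0.3
```

Emit:
servo_tool:
  deltas: "255 0 0 -0.5 0 0 0; 255 0 0 -1.8 0 0 0; 255 0 0 -3.3 0 0 0; 255 0 0 -4.7 0 0 0; 255 0.5 0 -5.4 0 0 0; 255 1.6 -0.4 -5.4 0 0 0; 255 2.9 -0.8 -5.4 0 0 0; 255 4.1 -1.1 -5.4 0 0 0; 255 4.9 -1.3 -5.4 0 0 0; 255 4.9 -1.3 -5.4 0 0 0"

```text
t: 11.65
tool_pos: [611.9, -91.1, 200.2]
ee_rot: [-3.142, -0.0, -0.106]
wrist_force: [0.1, 0.0, -0.2]
grip_width: -0.1
```

Run:
```python
from h import *
s=arm.read_state();print(s["t"],s["tool_pos"],s["ee_rot"])
i=arm.capture("wrist");cv2.imwrite("pics/w5.png",i)
for b in arm.boxes_of("wrist","stage_empty_top")[:3]:
    x,y,w,h=b["extent"];print(b,wray(s,x+w/2,y+h/2,90).round(1))
print(wproj(s,[646,-91,90]))
```

```text
11.65 [611.86697477 -91.07956874 200.17270219] [-3.14155987e+00 -2.88172046e-04 -1.06395301e-01]
{'extent': [232.1, 107.7, 152.4, 145.8], 'conf': 0.86} [646.3 -91.2  90. ]
[307.93226645 181.0735592 ]
```

View pics/w5.png

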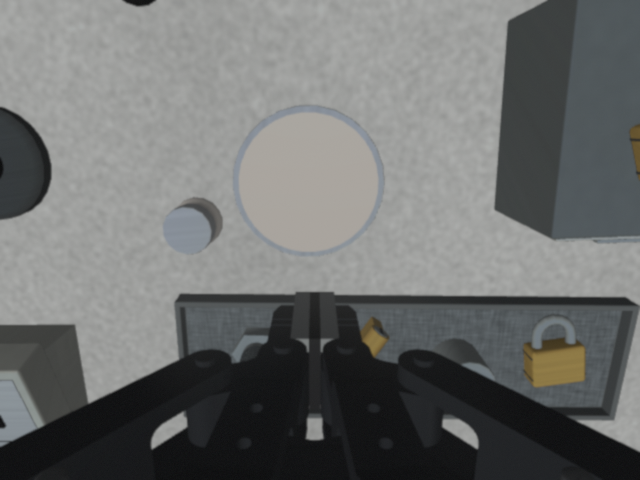

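The empty disc is centred at (309,180), which gives (646,-91). That matches the triangulated position. The tray is undisturbed.

Emit:
servo_tool:
  deltas: "255 0.4 0 0 0 0 0; 255 1.1 -0.1 0.1 0 0 0; 255 1.35 -0.15 0.5 0 0 0; 255 1.35 -0.15 1.2 0 0 0; 255 1.35 -0.15 2 0 0 0; 255 1.35 -0.15 2.7 0 0 0; 255 1.35 -0.15 3.2 0 0 0; 255 1.35 -0.15 3.4 0 0 0; 255 1.35 -0.15 3.4 0 0 0; 255 1.35 -0.15 3.4 0 0 0"

```text
t: 12.75
tool_pos: [644.7, -91.6, 115.8]
ee_rot: [3.142, -0.001, -0.107]
wrist_force: [-0.2, 0.5, 0.6]
grip_width: 0.2
```

Emit:
servo_tool:
  deltas: "255 0 0 0 0 0 0; 255 0 0 0 0 0 0; 255 0 0 0 0 0 0; 255 0 0 0 0 0 0; 255 0 0 0 0 0 0; 255 0 0 0 0 0 0; 255 0 0 0 0 0 0; 255 0 0 0 0 0 0; 255 0 0 0 0 0 0; 255 0 0 0 0 0 0; 255 0 0 0 0 0 0; 255 0 0 0 0 0 0"

```text
t: 13.95
tool_pos: [644.5, -91.5, 114.9]
ee_rot: [-3.142, 0.0, -0.107]
wrist_force: [-0.0, -0.0, 0.3]
grip_width: 0.1
```

Emit:
servo_tool:
  deltas: "255 0 0 0 0 0 0; 255 0 0 0 0 0 0; 255 0 0 0 0 0 0; 255 0 0 0 0 0 0; 255 0 0 0 0 0 0; 255 0 0 0 0 0 0; 255 0 0 0 0 0 0; 255 0 0 0 0 0 0; 255 0 0 0 0 0 0; 255 0 0 0 0 0 0; 255 0 0 0 0 0 0; 255 0 0 0 0 0 0"

```text
t: 15.15
tool_pos: [644.5, -91.5, 114.9]
ee_rot: [3.142, -0.0, -0.107]
wrist_force: [1.0, 0.1, -0.8]
grip_width: 0.0
```

Run:
```python
from h import *
s=arm.read_state();print(s["t"],s["tool_pos"],s["wrist_force"])
a=arm.capture("scene");b=arm.capture("side")
cv2.imwrite("pics/c6.png",np.hstack([cv2.resize(a[170:310,230:430],(400,280),interpolation=2),cv2.resize(b[170:310,220:420],(400,280),interpolation=2)]))
```

```text
15.15 [644.48599244 -91.4871049  114.91288193] [ 1.01102268  0.09247987 -0.80114949]
```

View pics/c6.png

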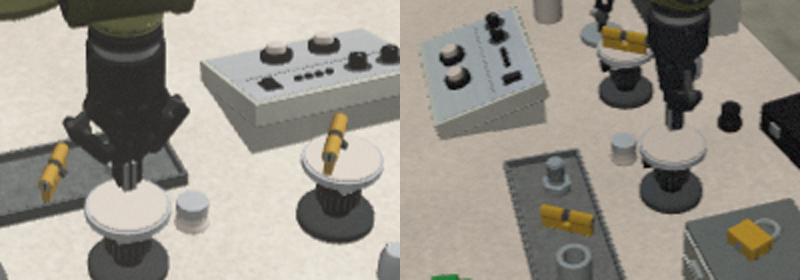

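Both views show the tips over the middle of the empty disc, and everything else is where it was.

```bash
python3 -c "
from station import arm
print(arm.sign_off())"
```

```text
the job is handed in; nothing more can be done
None
```

The job is handed in at about 15 s of robot time. The one thing I couldn't confirm is that the empty stage's light came on.

- **Key:** The loaded (left) stage carries the lock cylinder, so the right stage is the empty one and I pressed the right key. I pushed it to its stop and let it go. The push peaked at about 60 N at the wrist, well over the roughly 5 N needed and under the 120 N limit.
- **Light:** It could not be seen in the pictures. Both stages looked equally slightly brighter afterwards. That the key went fully in rests on the sharp rise in force at the end of its travel.
- **Specimen:** I pointed at the tray cylinder with the fingertips about 26 mm above it and held for 2.4 s. I came down over no other specimen.
- **Empty stage:** The arm finished pointing down about 25 mm above the disc and about 1.5 mm from its measured centre.

The last pictures show nothing shifted, and contact force at the end was near zero.

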